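# Find the empty compartment of the sample chest and push its flap open

### The arm

A 6-joint arm with a two-finger parallel gripper is mounted at the origin on the work surface. World frame = base frame: x ahead of the robot, y to its left, z up, the work surface at z = 0. Lengths are in mm, angles in rad, forces in N, time in s.
With the tool pointing down it reaches from about 350 to 875 mm from the base axis. Payload 4.2 kg.
Tool frame: the origin (TCP) lies midway between the tips of the shut fingers; the grasp point (between the pads) lies 19 mm behind it; z points along the fingers, y is the line along which they close (so a half turn about z gives the same grasp; the last joint's range is limited). The gripper opens to 85 mm and grips with 20 to 120 N. Pads are 22 mm wide; open, the fingers measure 114 mm over their backs; the gripper's body (76 mm by 85 mm) begins 54 mm behind the grasp point. The pads swing forward as they close: fully open they stand 13 mm farther back than shut.
Start: joints at [-1.02, 0.385, 0.008, 0, -1.194, -0.259], TCP at [179.814, -598.553, 231.312] pointing down, gripper open.
Joint ranges: [-3.14, 3.14], [-1.21, 2.06], [-1.07, 1.41], [-3.16, 2.05], [-2.99, -0.16], [-3.1, 3.1]. Speed limits (rad/s): [2.79, 2.79, 3.14, 3.14, 3.14, 3.14].

### API

Orientations are given as a unit quaternion [x, y, z, w].
In Python, from bench import read_state, get_image, job_done gives the robot as it stands.
- The arm moves only by the shell command python3 -m jog 'ROWS'. ROWS is JSON, a list of rows, each a list of 3 entries, a list of its own where there are three numbers: the shift along the world's x, y, z scaled (see below), then the turn, a rotation vector about the world's x, y, z scaled (see below), then the gripper's target within -1 to 1 (shut at 1, half-way at 0, fully open at -1). In form: [[[x, y, z], [wx, wy, wz], claw], ...]. A call has 1 to 20 rows; each row is the pose to reach, as a shift and turn from the pose commanded when the call began; what a row does not reach only later rows make up. The controller multiplies each number of a shift by 10 cm and each number of a turn by 120 degrees. A row lasts 1/10 s, in which the tool goes at most 50 mm and 8.59 degrees, less where a joint would pass 70% of its speed; a pose out of reach is approached as far as the arm can. A call with a number of a shift or a turn outside -1 to 1 is refused whole. A call with a gripper value outside its range is refused whole. The fingers move at their own pace and stop on an object; the grip force is fixed at half the most. Time passes only in rows, so rows that repeat a pose let the fingers close. It gives the time, the measured TCP pose, the force, the opening and the grip force at its end, in the units of the state.
- read_state(): the state, without advancing time (a new reading comes with each control period).
- get_image(name): name is "scene" or "side" or "wrist"; returns a dict with "frame" (480x640x3 uint8, red, green, blue), "range_z" (480x640 float32, mm along the optical axis (not along the pixel's ray), 0 where there is no reading), "fx", "fy", "cx", "cy" (pixels), "distortion" ([k1, k2, p1, p2, k3] as OpenCV has them; the pictures are not rectified), "R" (3x3) and "t" (3): a world point X has camera coordinates R X + t. Camera axes: x right, y down, z forward; pixel columns grow to the right and rows downward; lengths in mm; the calibration is good to about 2 mm. A picture is of the moment at which its call begins.
- job_done(): hands the job in; it is judged then, once.
The state is a dict: "clock": time; "joints": joint angles; "joint_vel": joint speeds; "joint_efforts": joint torques, N m; "position": TCP position; "ee_rot": TCP orientation; "contact_force": force on the tool from outside, world axes, zero at the start; "wrist_torque": the same for the moment, N m; "gripper_width": finger opening in mm; "grasp_force": force on a finger pad.
Only numpy, scipy, OpenCV 4.12 (cv2) and the standard library are available. Lean on these libraries where they do the work, as an engineer would, in place of code of your own. Each camera call takes 0.05 s, during which the arm holds its last target. There are 200 camera calls.

### The job

Three of the four wooden flaps in the top of the sample chest rest on full jars and hold firm; the fourth covers an empty compartment. Press the flaps on their round marks, without forcing those that hold firm, to find the one that rocks, push that one down until it is fully open, and leave it standing open with the others shut. Only push with the fingertips: pick nothing up, and leave the glasses, bottle, cup, coaster, stopper and corkscrew where they are.

Things in the scene. Friction and masses are not known exactly. Their poses are not given: they have to be found in the camera images.
- chest: Fixed pale wooden sample chest on the table, 190 (x) by 430 (y) by 140 mm high; origin at the centre of its underside, x axis towards its rear (away from the robot), y along its length, z up; its yaw varies. Its flat top, 140 mm up, carries a row of four identical flaps, 100 mm apart along y. The rear 62 mm of the top is a plain strip. Side walls 10 mm.
- flap_1 (a joint): Angle in rad of the first (at chest y = +150 mm) flap: 0 shut and flush with the chest's top, 0.65 fully open at its stop. A board 110 (chest x) by 80 by 12 mm, 3 mm gap all round, on a level axle along chest y at chest x = +5 mm, 6 mm below the top. 85 mm of it lie on the robot's side of the axle and sink into the chest as it opens; the 25 mm beyond rise (15 mm at most); pressing those does nothing.
- mark_1 (a point): Centre of the round dark press mark, 28 mm across, on top of flap 1: 50 mm from the axle on the robot's side, on its middle line; moves with the flap. A free flap is stiff: it yields to 2 to 4 N here and stays at the angle it is left at. Pressed straight down here it is fully open about 40 mm down. A flap with a jar beneath stops after about 1 mm.
- flap_2 (a joint): Angle in rad of the second (y = +50 mm) flap: 0 shut and flush with the chest's top, 0.65 fully open at its stop. A board 110 (chest x) by 80 by 12 mm, 3 mm gap all round, on a level axle along chest y at chest x = +5 mm, 6 mm below the top. 85 mm of it lie on the robot's side of the axle and sink into the chest as it opens; the 25 mm beyond rise (15 mm at most); pressing those does nothing.
- mark_2 (a point): Centre of the round dark press mark, 28 mm across, on top of flap 2: 50 mm from the axle on the robot's side, on its middle line; moves with the flap. A free flap is stiff: it yields to 2 to 4 N here and stays at the angle it is left at. Pressed straight down here it is fully open about 40 mm down. A flap with a jar beneath stops after about 1 mm.
- flap_3 (a joint): Angle in rad of the third (y = -50 mm) flap: 0 shut and flush with the chest's top, 0.65 fully open at its stop. A board 110 (chest x) by 80 by 12 mm, 3 mm gap all round, on a level axle along chest y at chest x = +5 mm, 6 mm below the top. 85 mm of it lie on the robot's side of the axle and sink into the chest as it opens; the 25 mm beyond rise (15 mm at most); pressing those does nothing.
- mark_3 (a point): Centre of the round dark press mark, 28 mm across, on top of flap 3: 50 mm from the axle on the robot's side, on its middle line; moves with the flap. A free flap is stiff: it yields to 2 to 4 N here and stays at the angle it is left at. Pressed straight down here it is fully open about 40 mm down. A flap with a jar beneath stops after about 1 mm.
- flap_4 (a joint): Angle in rad of the fourth (y = -150 mm) flap: 0 shut and flush with the chest's top, 0.65 fully open at its stop. A board 110 (chest x) by 80 by 12 mm, 3 mm gap all round, on a level axle along chest y at chest x = +5 mm, 6 mm below the top. 85 mm of it lie on the robot's side of the axle and sink into the chest as it opens; the 25 mm beyond rise (15 mm at most); pressing those does nothing.
- mark_4 (a point): Centre of the round dark press mark, 28 mm across, on top of flap 4: 50 mm from the axle on the robot's side, on its middle line; moves with the flap. A free flap is stiff: it yields to 2 to 4 N here and stays at the angle it is left at. Pressed straight down here it is fully open about 40 mm down. A flap with a jar beneath stops after about 1 mm.
- stopper: Loose steel bottle stopper, 34 mm across and 18 mm high, on the rear strip of the chest's top. Leave alone. Origin under its centre.
- corkscrew: Loose folded pocket corkscrew, 105 by 14 by 18 mm high, lying on the rear strip of the chest's top. Leave alone. Origin under its centre.
- glass_a: Loose stemmed glass, 72 mm across, 185 mm high, behind the chest. Leave alone. Origin under its foot.
- glass_b: A second such stemmed glass behind the chest. Leave alone.
- bottle_a: Loose full green bottle, 74 mm across, 245 mm high, to the right of the chest. Leave alone. Origin under its centre.
- cup: Loose white ceramic cup, 76 mm across, 75 mm high, to the right of the chest. Leave alone. Origin under its centre.
- coaster: Loose cork coaster, 96 mm across, 6 mm thick, to the left of the chest. Leave alone. Origin under its centre.

How it is judged (in metres and radians):
At the end, for the whole second after the job is handed in: One flap stands open by more than 0.5 rad (its stop is at 0.65) and the other three are within 0.1 rad of shut (((value of joint flap_1 above 0.5 rad and value of joint each of flap_2, flap_3, flap_4 below 0.1 rad) or (value of joint flap_2 above 0.5 rad and value of joint each of flap_1, flap_3, flap_4 below 0.1 rad) or (value of joint flap_3 above 0.5 rad and value of joint each of flap_1, flap_2, flap_4 below 0.1 rad) or (value of joint flap_4 above 0.5 rad and value of joint each of flap_1, flap_2, flap_3 below 0.1 rad))); the robot touches nothing.
It fails at once if a flap was forced: pressed with more than 80 N (contact force between any of the arm, the fingers and flap_1 above 80 N or contact force between any of the arm, the fingers and flap_2 above 80 N or contact force between any of the arm, the fingers and flap_3 above 80 N or contact force between any of the arm, the fingers and flap_4 above 80 N).
It fails at once if a bystander was moved by more than 20 mm or picked up (distance of any of stopper, corkscrew, glass_a, glass_b, bottle_a, cup, coaster from where it was at the start of the episode above 0.02 m).
It fails at once if a glass, the bottle or the cup was tipped by more than 0.3 rad (angle between any of glass_a, glass_b, bottle_a, cup's own z axis and vertical above 0.3 rad).
It also fails if it takes over 45 s, if anything falls off the work surface, if the arm or the gripper's body presses on something with over 40 N, if the wrist force passes 120 N, or if a joint passes its speed limit or range.

## Working session

There is one attempt and no reset: what is moved stays moved. The work goes in short steps, Python scripts to look and compute and a shell command to move; the robot and the scene stay as the last step left them, time stands still between calls to the robot, and variables do not carry over. Pictures are saved under pics/ and viewed, at most 10 in all, crops included, and the job is handed in when it is done.

```bash
mkdir -p pics; python3 - <<'E'
from bench import *
import cv2,numpy as np
s=read_state();print(s)
a=get_image("scene");b=get_image("side")
for n,i in(("scene",a),("side",b)):
    cv2.imwrite(f"pics/{n}0.png",i["frame"][:,:,::-1]); np.savez(f"{n}0.npz",**{k:np.array(v) for k,v in i.items()})
    print(n,i["fx"],i["distortion"],i["R"],i["t"])
E
```

```text
{'clock': 0.0, 'joints': array([-1.02041419e+00,  3.85565742e-01,  6.57173273e-03, -4.88947997e-04,
       -1.19402024e+00, -2.58593211e-01]), 'joint_vel': array([ 3.11654364e-04, -1.26637262e-03, -8.38944292e-05, -2.17825323e-03,
        1.89050688e-03, -1.41123327e-03]), 'joint_efforts': array([-1.98844104e-04, -3.92290378e+01,  1.88402188e+01,  4.18610975e+00,
       -4.60826734e-03, -1.27164643e-05]), 'position': array([ 179.61930679, -597.99398023,  230.19638303]), 'ee_rot': array([-1.45288111e-01,  9.89388742e-01,  1.10889709e-03, -2.27539937e-04]), 'contact_force': array([ 0.70646594,  0.02555676, -0.27754167]), 'wrist_torque': array([ 0.00757633,  0.01163634, -0.02231263]), 'grasp_force': 0.0, 'gripper_width': 85.69182365949366}
scene 498.54970001388455 [0.02186877 0.         0.         0.         0.        ] [[ 0.27930067  0.96008234 -0.01526561]
 [ 0.58332365 -0.18228203 -0.79152181]
 [-0.76270876  0.21216778 -0.61095023]] [-147.66601907 -248.03598489 1721.1496801 ]
side 590.3499285751753 [-0.11733393  0.          0.          0.          0.        ] [[ 0.85548461 -0.51779623  0.00575666]
 [-0.34470413 -0.57773352 -0.73986691]
 [ 0.38642611  0.63096042 -0.67272863]] [-477.3230529   294.05272225 1673.46377282]
```

View pics/scene0.png

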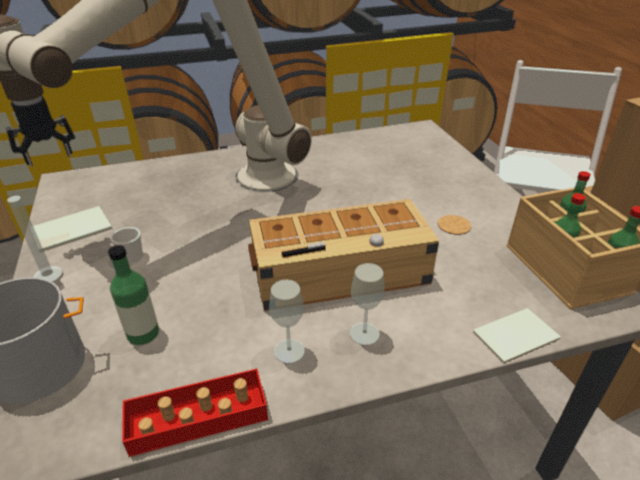

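The scene view shows the chest at about (250–435, 205–300). Its four brown flaps are near (278,228), (317,222), (356,217) and (394,212), with the corkscrew at (303,250) and the stopper at (376,240).

```bash
python3 - <<'E'
import cv2,numpy as np
a=cv2.imread("pics/scene0.png")[190:310,235:445]
cv2.imwrite("pics/c1.png",cv2.resize(a,None,fx=3.8,fy=3.8,interpolation=cv2.INTER_CUBIC))
E
```

```text
(no output)
```

View pics/c1.png

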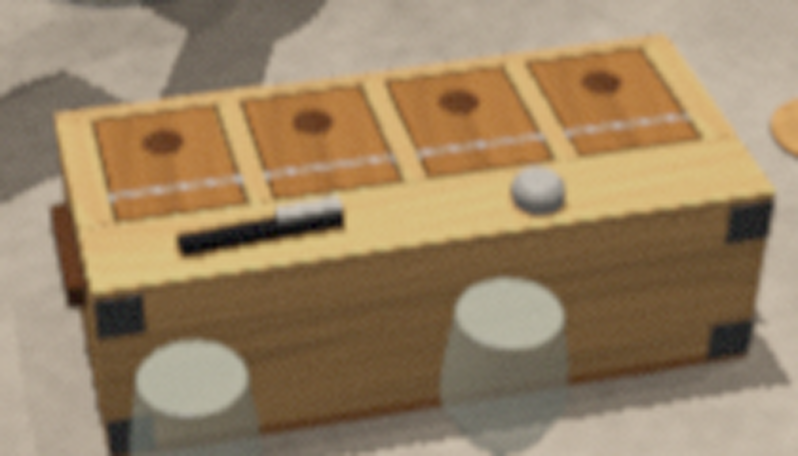

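View pics/side0.png

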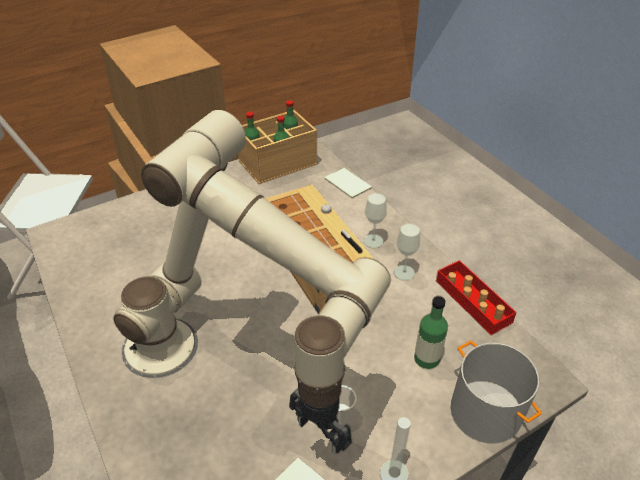

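The crop shows all four dark marks, at crop pixels (162,142), (312,122), (459,102) and (601,82). In the side view the arm hides most of the flaps, so I'll cast the scene rays onto z = 140.

```bash
cat > h.py <<'E'
import cv2,numpy as np
def cast(i,px,z):
    K=np.array([[i["fx"],0,i["cx"]],[0,i["fy"],i["cy"]],[0,0,1]],float)
    u=cv2.undistortPoints(np.array(px,float).reshape(-1,1,2),K,np.array(i["distortion"],float)).reshape(-1,2)
    R=np.array(i["R"]);c=-R.T@np.array(i["t"]); d=np.c_[u,np.ones(len(u))]@R
    return c+d*((z-c[2])/d[:,2])[:,None]
E
python3 - <<'E'
from h import *
i=dict(np.load("scene0.npz"));g=cv2.cvtColor(i["frame"],cv2.COLOR_RGB2GRAY).astype(float)
P=[]
for x,y in [(277.6,227.4),(317.1,222.1),(355.8,216.8),(393.2,211.6)]:
    x0,y0=round(x)-7,round(y)-5; w=g[y0:y0+11,x0:x0+15]; w=np.clip(np.percentile(w,60)-15-w,0,None)
    ys,xs=np.mgrid[0:11,0:15]; P.append((x0+(w*xs).sum()/w.sum(),y0+(w*ys).sum()/w.sum()))
print(np.round(P,1)); W=cast(i,P,140);print(W.round(1));print(np.diff(W,axis=0).round(1))
d=W[3]-W[0];print("yaw",np.arctan2(-d[0],d[1]),np.linalg.norm(d[:2]))
# depth check
for x,y in P:
    z=i["range_z"][round(y),round(x)];R=i["R"];c=-R.T@i["t"];q=cast(i,[(x,y)],140)[0];r=q-c;print(z,(c+r*z/(R[2]@r)).round(1))
E
```

```text
[[277.5 227. ]
 [316.9 221.7]
 [355.4 216.5]
 [392.9 211.3]]
[[507.2 -74.  140. ]
 [514.3  25.5 140. ]
 [521.4 125.3 140. ]
 [528.4 225.1 140. ]]
[[ 7.1 99.5  0. ]
 [ 7.2 99.9  0. ]
 [ 6.9 99.8  0. ]]
yaw -0.07074660426129968 299.88031037728274
1235.4406 [505.3 -73.7 138.6]
1250.411 [513.   25.8 139.1]
1264.1481 [521.7 125.2 140.2]
1278.3287 [529.9 224.3 141.2]
```

```bash
python3 - <<'E'
from h import *
a=dict(np.load("scene0.npz"));b=dict(np.load("side0.npz"))
print("bottle cap",cast(a,[(118,252)],245),cast(b,[(439,302)],245))
print("cup rim",cast(a,[(127,234)],75),cast(b,[(345,393)],75))
print("stopper, corkscrew",cast(a,[(376,241),(303,250)],150))
E
python3 -m jog '[[[0,0,0.5],[0,0,0],1],[[0,0,0.9],[0,0,0],1],[[0.2,0.4,0.9],[0,0,0],1],[[0.45,0.7,0.9],[0,0,0],1],[[0.6,0.95,0.9],[0,0,0],1]]'
```

```text
bottle cap [[ 641.83241793 -424.72828543  245.        ]] [[ 625.09121414 -433.9694613   245.        ]]
cup rim [[ 328.0428133 -446.4385624   75.       ]] [[ 343.28473454 -445.05047253   75.        ]]
stopper, corkscrew [[645.25157579 130.06753386 150.        ]
 [627.29173706 -42.00260561 150.        ]]
clock: 0.6
position: [240.6, -502.0, 321.1]
ee_rot: [-0.145, 0.989, 0.0, 0.0]
contact_force: [0.8, 0.6, 0.2]
gripper_width: 12.4
grasp_force: 0.0
```

```bash
python3 -m jog '[[[0.25,0.4,0],[0,0,0],1],[[0.5,0.85,0],[0,0,0],1]]'; python3 -m jog '[[[0.25,0.4,0],[0,0,0],1],[[0.5,0.85,0],[0,0,0],1]]';python3 -m jog '[[[0.25,0.4,0],[0,0,0],1],[[0.5,0.85,0],[0,0,0],1]]';python3 -m jog '[[[0.25,0.4,-0.2],[0,0,0],1],[[0.5,0.85,-0.5],[0,0,0],1]]';python3 -m jog '[[[0.25,0.4,-0.2],[0,0,0],1],[[0.6,0.85,-0.5],[0,0,0],1],[[0.6,0.85,-0.6],[0,0,0],1],[[0.6,0.85,-0.6],[0,0,0],1]]'
```

```text
clock: 0.8
position: [289.5, -418.5, 320.5]
ee_rot: [-0.145, 0.989, 0.0, -0.0]
contact_force: [0.3, -0.1, -0.5]
gripper_width: 0.3
grasp_force: 0.0
clock: 1.0
position: [338.8, -334.4, 320.9]
ee_rot: [-0.145, 0.989, 0.0, -0.0]
contact_force: [1.8, -0.4, 0.1]
gripper_width: 0.0
grasp_force: 0.0
clock: 1.2
position: [388.1, -250.6, 321.1]
ee_rot: [-0.145, 0.989, 0.0, -0.0]
contact_force: [0.3, -1.2, -0.4]
gripper_width: 0.1
grasp_force: 0.0
clock: 1.4
position: [434.5, -173.7, 277.2]
ee_rot: [-0.146, 0.989, -0.0, 0.002]
contact_force: [0.7, -0.4, 0.3]
gripper_width: -0.1
grasp_force: 0.0
clock: 1.8
position: [492.3, -88.9, 213.5]
ee_rot: [-0.147, 0.989, 0.0, -0.003]
contact_force: [-0.8, 0.1, -0.7]
gripper_width: 0.1
grasp_force: 0.0
```

```bash
python3 -m jog '[[[0.14,0.14,-0.2],[0,0,0],1],[[0.14,0.14,-0.5],[0,0,0],1],[[0.14,0.14,-0.5],[0,0,0],1],[[0.14,0.14,-0.5],[0,0,0],1]]'; python3 - <<'E'
from bench import *
from h import *
i=get_image("wrist");cv2.imwrite("pics/w1.png",i["frame"][:,:,::-1]); np.savez("w1.npz",**{k:np.array(v) for k,v in i.items()})
E
```

```text
clock: 2.2
position: [507.0, -77.4, 167.5]
ee_rot: [-0.145, 0.989, -0.0, -0.0]
contact_force: [0.6, -0.0, 0.9]
gripper_width: -0.2
grasp_force: 0.0
```

View pics/w1.png

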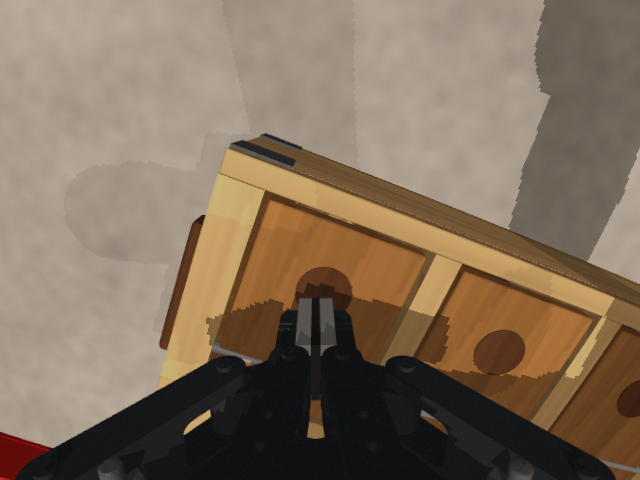

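The wrist view shows the fingertips at (316,300), over mark 4 at (324,290). Mark 3 is clear at (499,352). I'll check mark 3 by ray casting, then go down gently.

```bash
python3 - <<'E'
from h import *
print(cast(dict(np.load("w1.npz")),[(499,352),(324,290)],140))
E
python3 -m jog '[[[0,0.03,-0.15],[0,0,0],1],[[0,0.03,-0.22],[0,0,0],1],[[0,0.03,-0.22],[0,0,0],1],[[0,0.03,-0.22],[0,0,0],1]]';python3 -m jog '[[[0,0,-0.02],[0,0,0],1],[[0,0,-0.02],[0,0,0],1],[[0,0,-0.02],[0,0,0],1]]'
```

```text
[[514.4855257   26.57319212 140.        ]
 [506.07051318 -73.1828099  140.        ]]
clock: 2.65
position: [507.6, -73.9, 145.7]
ee_rot: [-0.145, 0.989, -0.0, 0.001]
contact_force: [0.0, -0.4, 0.5]
gripper_width: 0.1
grasp_force: 0.0
clock: 2.95
position: [507.2, -73.6, 143.0]
ee_rot: [-0.145, 0.989, -0.0, 0.0]
contact_force: [-0.1, 0.0, 0.0]
gripper_width: 0.3
grasp_force: 0.0
```

```bash
python3 -m jog '[[[0,0,-0.02],[0,0,0],1],[[0,0,-0.02],[0,0,0],1],[[0,0,-0.02],[0,0,0],1]]';python3 -m jog '[[[0,0,-0.01],[0,0,0],1],[[0,0,-0.01],[0,0,0],1],[[0,0,-0.01],[0,0,0],1]]';python3 -m jog '[[[0,0,-0.01],[0,0,0],1],[[0,0,-0.01],[0,0,0],1],[[0,0,-0.01],[0,0,0],1]]'
```

```text
clock: 3.25
position: [507.1, -73.6, 140.6]
ee_rot: [-0.145, 0.989, -0.0, -0.0]
contact_force: [0.0, 0.2, -0.4]
gripper_width: -0.2
grasp_force: 0.0
clock: 3.55
position: [507.2, -73.6, 139.8]
ee_rot: [-0.145, 0.989, -0.0, 0.0]
contact_force: [0.2, -0.3, 1.2]
gripper_width: 0.5
grasp_force: 0.3
clock: 3.85
position: [507.1, -73.6, 138.8]
ee_rot: [-0.145, 0.989, -0.0, 0.0]
contact_force: [-0.2, -0.0, 1.8]
gripper_width: 0.3
grasp_force: 1.0
```

```bash
python3 -m jog '[[[0,0,-0.01],[0,0,0],1],[[0,0,-0.01],[0,0,0],1],[[0,0,-0.01],[0,0,0],1]]';python3 -m jog '[[[0,0,-0.01],[0,0,0],1],[[0,0,-0.01],[0,0,0],1],[[0,0,-0.01],[0,0,0],1]]'
```

```text
clock: 4.15
position: [507.0, -73.6, 137.6]
ee_rot: [-0.145, 0.989, 0.0, -0.0]
contact_force: [-0.8, -0.5, 2.1]
gripper_width: 0.0
grasp_force: 1.0
clock: 4.45
position: [507.0, -73.6, 136.6]
ee_rot: [-0.145, 0.989, 0.0, -0.0]
contact_force: [-1.7, 0.8, 1.1]
gripper_width: -0.1
grasp_force: 0.9
```

```bash
python3 -m jog '[[[0,0,-0.01],[0,0,0],1],[[0,0,-0.02],[0,0,0],1],[[0,0,-0.02],[0,0,0],1]]';python3 -m jog '[[[0,0,-0.01],[0,0,0],1],[[0,0,-0.02],[0,0,0],1],[[0,0,-0.02],[0,0,0],1]]'
```

```text
clock: 4.75
position: [506.9, -73.6, 134.5]
ee_rot: [-0.145, 0.989, 0.0, -0.0]
contact_force: [-1.1, -0.1, 1.7]
gripper_width: 0.1
grasp_force: 0.9
clock: 5.05
position: [507.0, -73.6, 132.5]
ee_rot: [-0.145, 0.989, 0.0, -0.0]
contact_force: [-1.7, 1.0, 1.7]
gripper_width: -0.2
grasp_force: 0.9
```

Flap 4 has sunk 7 mm at about 2 N, so it is the free one. I'll push it down.

```bash
python3 -m jog '[[[0,0,-0.04],[0,0,0],1],[[0,0,-0.08],[0,0,0],1],[[0,0,-0.12],[0,0,0],1],[[0,0,-0.16],[0,0,0],1],[[0,0,-0.2],[0,0,0],1],[[0,0,-0.23],[0,0,0],1],[[0,0,-0.23],[0,0,0],1],[[0,0,-0.23],[0,0,0],1]]';python3 -m jog '[[[0,0,-0.02],[0,0,0],1],[[0,0,-0.04],[0,0,0],1],[[0,0,-0.04],[0,0,0],1],[[0,0,-0.04],[0,0,0],1]]'
```

```text
clock: 5.85
position: [507.0, -73.6, 109.7]
ee_rot: [-0.145, 0.989, -0.0, -0.0]
contact_force: [-0.4, 0.5, 3.3]
gripper_width: 0.3
grasp_force: 1.5
clock: 6.25
position: [507.5, -73.8, 108.7]
ee_rot: [-0.146, 0.989, -0.001, 0.001]
contact_force: [-6.0, 1.2, 20.1]
gripper_width: 0.1
grasp_force: 10.3
```

It stopped firmly at 31 mm with 20 N. Contact is at the axle-side edge of the tip, so that fits the 0.65 rad stop. I'll back off, rise and check.

```bash
python3 -m jog '[[[0,0,0.1],[0,0,0],1],[[0,0,0.4],[0,0,0],1],[[0,0,0.8],[0,0,0],1],[[0,0,1],[0,0,0],1],[[0,0,1],[0,0,0],1],[[0,0,1],[0,0,0],1]]'; python3 -m jog '[[[-0.3,0,0.2],[0,0,0],1],[[-0.6,0,0.5],[0,0,0],1],[[-0.8,0,0.5],[0,0,0],1],[[-0.8,0,0.5],[0,0,0],1],[[-0.8,0,0.5],[0,0,0],1]]'; python3 - <<'E'
from bench import *
from h import *
i=get_image("wrist");cv2.imwrite("pics/w2.png",i["frame"][:,:,::-1])
a=get_image("scene");c=a["frame"][190:310,235:445,::-1]
cv2.imwrite("pics/c2.png",cv2.resize(c,None,fx=3.8,fy=3.8,interpolation=cv2.INTER_CUBIC))
E
```

```text
clock: 6.85
position: [506.4, -73.4, 204.9]
ee_rot: [-0.145, 0.989, 0.0, -0.001]
contact_force: [0.5, -0.1, 0.4]
gripper_width: -0.3
grasp_force: 0.0
clock: 7.35
position: [426.5, -73.6, 254.4]
ee_rot: [-0.145, 0.989, 0.0, -0.001]
contact_force: [0.5, -0.1, -0.5]
gripper_width: 0.1
grasp_force: 0.0
```

View pics/w2.png

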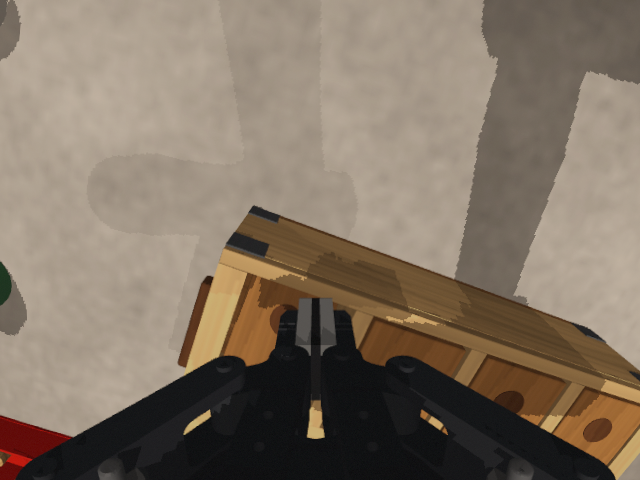

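View pics/c2.png

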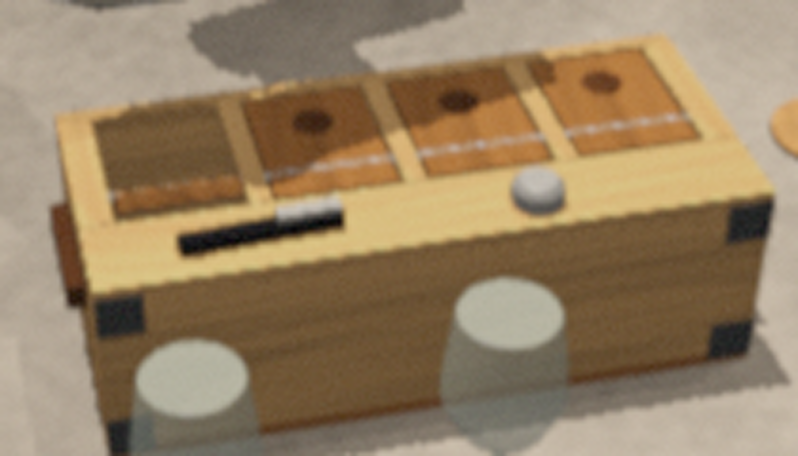

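The fourth flap (crop, 100–245 × 110–210) now shows the dark compartment, with its rear end raised. The other three are flush, and the corkscrew and stopper haven't moved. The arm is clear at z = 254. With contact within 50 mm of the axle, 31 mm of sink puts the opening at about 0.65 rad, so I'm handing in.

```bash
python3 -c "
from bench import *
print(job_done())"
```

```text
the job is handed in; nothing more can be done
None
```

Flap 4 was the free one: I pushed it down to its stop (about 0.65 rad, peak force reading about 20 N) and left it open, with the other three shut and never pressed, and the job is handed in at about 7.5 s (no verdict was returned).

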